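# Two turns on the thrust screw, then pin the turntable

### The job

Crank the knob on the gear cluster clockwise, feel where the slack ends and the screw starts to drag, and from that point turn exactly two full turns, without wrenching the crank sideways. Then take the locking pin from its wooden rest and seat it gently, fully home, in the hole of the turntable's ear, and let go. Leave everything else on the bench where it is.

Things in the scene. Friction and masses are not known exactly. Their poses are not given: they have to be found in the camera images.
- crank_axis (a point): point on the crank's vertical axis, 178 mm above the bench, level with the middle of its knob. The crank stands on a gear cluster (gears 150 and 110 mm across) on a fixed cast-iron turntable (230 mm across, top 55 mm high). The crank arm sweeps 133 to 151 mm above the bench; only the knob is higher. The crank's shaft gives sideways, 8 N per mm
- crank_knob (a point): middle of the crank's upright wooden knob, a plain cylinder 24 mm across and 52 mm high (150 to 202 mm above the bench), 55 mm out from the crank's axis; it spins freely on the arm, so it can be held without turning the hand
- crank: the crank (hub, arm, knob); origin on its axis at bench level, x axis along the arm to the knob. Clockwise (from above) it first turns nearly free (about 1 N at the knob) through an unseen slack (20 to 205 degrees), then its dog picks up the thrust screw inside and it drags steadily, about 9 N at the knob. The screw stays where it is left; turning the crank back does not undo its turns
- collar_top (a point): top of the small bronze thrust collar round the shaft below the crank, about 112 mm above the bench. One turn of the thrust screw raises it 0.2 mm, far too little to measure or see
- lock_hole (a point): centre of the mouth of the locking hole, in the flat top (60 mm above the bench) of the square cast-iron ear, 56 by 56 mm, that stands out 155 mm from the crank's axis at the side of the turntable. Vertical hole, 16 mm across, right through, with a 2 mm lead-in. z axis up
- pin_head (a point): middle of the upright loose locking pin's grip (22 mm across, 44 mm high). Below the grip a flange 30 mm across, 5 mm thick, then a shank 14 mm across, 45 mm long with a tapered foot. This point is 72 mm above the foot and 27 mm above the flange's underside, so 27 mm above the hole's mouth when the pin is home; z axis up along the pin
- pin: the steel locking pin, 150 g, 94 mm high; origin at the centre of its foot. It stands in a 17.5 mm hole of a wooden rest block (56 by 56 mm, 55 mm high), its flange on the block's top
- turntable: the fixed turntable with its ear, 230 mm across; origin on the bench under the crank's axis; the ear lies towards its -y
- thrust_ring: loose flat bronze ring, 76 mm across, 10 mm high; a bystander, origin at the middle of its underside (spanner: at the round of its head)
- spare_gear: loose steel gear, 72 mm across, 30 mm high with its hub; a bystander, origin at the middle of its underside (spanner: at the round of its head)
- oil_can: aluminium can, 60 mm across, 100 mm high; a bystander, origin at the middle of its underside (spanner: at the round of its head)
- spanner: black steel spanner head with a short shank, about 140 mm long; a bystander, origin at the middle of its underside (spanner: at the round of its head)
- drift: copper drift, a plain round bar 20 mm thick and 150 mm long, lying; a bystander, origin at the middle of its underside (spanner: at the round of its head)
- cover: flat aluminium cover plate with holes, 100 by 150 by 8 mm; a bystander, origin at the middle of its underside (spanner: at the round of its head)

How it is judged:
On the way, in this order (a step that is already met when the one before it is completed fails the run):
1. the thrust screw has been driven two turns clockwise (to within an eighth of a turn) while the pin is still away from the ear (distance of collar_top from where it was at the start of the episode between 0.000375 and 0.000425 m and height (world z) of collar_top above 0.1122 m and horizontal distance between pin_head and lock_hole above 0.05 m), for 0.2 s.
2. the pin is fully home in the ear's hole (z of pin_head in the frame of lock_hole below 0.0295 m and horizontal distance between pin_head and lock_hole below 0.004 m and angle between pin_head's own z axis and vertical below 0.07 rad), for 0.2 s.
At the end, for the whole second after the job is handed in: the thrust screw stands 1.875 to 2.125 turns clockwise of its start (collar raised 0.375 to 0.425 mm); the pin stands upright (4 degrees) in the ear's hole, within 4 mm of its axis, flange within 2.5 mm of the ear, released and at rest; no bystander moved over 20 mm (all of step 2 and distance of collar_top from where it was at the start of the episode between 0.000375 and 0.000425 m and height (world z) of collar_top above 0.1122 m and linear speed of pin below 0.02 m/s and contact force between the fingers and pin below 0.1 N); the robot touches nothing.
It fails at once if the pin is forced: more than 40 N between it and the turntable (contact force between pin and turntable above 40 N).
It fails at once if the crank is wrenched: its shaft pushed over 3 mm sideways (24 N) (horizontal distance between crank and crank_axis above 0.003 m).
It fails at once if a bystander is pushed more than 20 mm (distance of any of thrust_ring, spare_gear, oil_can, spanner, drift, cover from where it was at the start of the episode above 0.02 m).
It also fails if it takes over 72 s, if anything falls off the work surface, if the arm or the gripper's body presses on something with over 40 N, if the wrist force passes 120 N, or if a joint passes its speed limit or range.

### The arm

A 6-joint arm with a two-finger parallel gripper is mounted at the origin on the work surface. World frame = base frame: x ahead of the robot, y to its left, z up, the work surface at z = 0. Lengths are in m, angles in rad, forces in N, time in s.
With the tool pointing down it reaches from about 0.3 to 0.775 m from the base axis. Payload 14.6 kg.
Tool frame: the origin (TCP) lies between the finger pads; the fingertips stand 14 mm ahead of it and the grasp point (between the pads) lies 5 mm behind it (robot.finger_overhang is the distance from the TCP to the fingertips, in m); z points along the fingers, y is the line along which they close (so a half turn about z gives the same grasp; the last joint's range is limited). The gripper opens to 85 mm and grips with 20 to 120 N. Pads are 22 mm wide; open, the fingers measure 114 mm over their backs; the gripper's body (76 mm by 85 mm) begins 54 mm behind the grasp point. The pads swing forward as they close: fully open they stand 13 mm farther back than shut.
Start: joints at [-1.323, 0.3, 1.521, -0, 1.321, -0.067], TCP at [0.17, -0.523, 0.245] pointing down, gripper open.
Joint ranges: [-3.03, 3.03], [-0.79, 2.21], [0.23, 2.52], [-1.04, 4.18], [0, 3.07], [-2.55, 2.55]. Speed limits (rad/s): [2.22, 2.22, 2.57, 3.14, 3.14, 3.14].

### API

Orientations are given as [roll, pitch, yaw] about the fixed x, y, z axes, in that order (R = Rz(yaw) Ry(pitch) Rx(roll)).
In Python, from plant import robot, cams gives the robot as it stands.
- The arm moves only by the tool send_rows, never from a script. Its argument "deltas" is a list that holds one entry, the list of rows, each a list of 7 numbers: the shift along the tool's x, y, z in mm, then the turn, a rotation vector about the tool's x, y, z in rad, then the closure in counts, from 0 (fully open) to 255 (shut). A call has 1 to 10 rows; each row shifts and turns the commanded pose from where the row before left it, along the tool's axes as they then stand; what a row does not reach is not made up. A row lasts 1/12 s, in which the tool goes at most 41.7 mm and 7.16 degrees, less where a joint would pass 70% of its speed; a pose out of reach is approached as far as the arm can. A call with a gripper value outside its range is refused whole. The fingers move at their own pace and stop on an object; "squeeze" is the grip in N (left out, the last holds). Time passes only in rows, so rows that do not move let the fingers close. It gives the time, the measured TCP pose, the force, the opening and the grip force at its end, in the units of the state.
- robot.sense(): the state, without advancing time (a new reading comes with each control period).
- cams.get_image(name): name is "side" or "top"; returns the picture (420x560x3 uint8, red, green, blue); there is no depth.
- cams.camera_model(name): a dict with "fx", "fy", "cx", "cy" (pixels), "rvec" (rotation vector, rad) and "tvec" (3), from world to camera coordinates, as OpenCV has them. Camera axes: x right, y down, z forward; pixel columns grow to the right and rows downward; lengths in m; the calibration is good to about 2 mm. A picture is of the moment at which its call begins. camera_model takes no time and is no camera call.
- robot.close_job(): hands the job in; it is judged then, once.
The state is a dict: "time": time; "joint_pos": joint angles; "dq": joint speeds; "effort": joint torques, N m; "tcp_pos": TCP position; "eef_rot": TCP orientation; "ft_force": force on the tool from outside, world axes, zero at the start; "ft_torque": the same for the moment, N m; "opening": opening from 0.0 (shut) to 1.0 (fully open); "grasp_force": force on a finger pad.
Only numpy, scipy, OpenCV 4.12 (cv2) and the standard library are available. Lean on these libraries where they do the work, as an engineer would, in place of code of your own. Each camera call takes 0.05 s, during which the arm holds its last target. There are 200 camera calls.

## Working session

There is one attempt and no reset: what is moved stays moved. The work goes in short steps, Python scripts to look and compute and a tool call to move; the robot and the scene stay as the last step left them, time stands still between calls to the robot, and variables do not carry over. Pictures are saved under pics/ and viewed, at most 10 in all, crops included, and the job is handed in when it is done.

Besides the shell and the picture viewer there is one more tool, called after "Request:" as name([rows], argument=value, ...), one row to a line, values as JSON. send_rows: Moves the arm, as the interface text tells. Its arguments: {"type":"object","properties":{"deltas":{"type":"array"},"squeeze":{"type":"number"}},"required":["deltas"]}

```bash
ls; mkdir -p pics
python3 - <<'E'
from plant import robot,cams
import cv2
for n in("side","top"):
    cv2.imwrite(f"pics/{n}0.png",cams.get_image(n)[:,:,::-1]); print(cams.camera_model(n))
print(robot.sense())
E
```

```text
pics
{'fx': 506.07961910972875, 'fy': 506.07961910972875, 'cx': 273.9305461433746, 'cy': 204.73089475884353, 'rvec': array([ 0.8277943 , -2.66798   ,  0.90729651]), 'tvec': array([0.47209717, 0.28695669, 1.10892089])}
{'fx': 431.748407784809, 'fy': 431.748407784809, 'cx': 282.58867297034516, 'cy': 204.60261295888316, 'rvec': array([ 2.0917115 , -2.15416108,  0.14517823]), 'tvec': array([0.06919915, 0.56674669, 1.28015721])}
{'time': 0.1, 'joint_pos': array([-1.32261999e+00,  3.00417924e-01,  1.52151008e+00,  7.50013455e-06,
        1.32069375e+00, -6.65788097e-02]), 'dq': array([ 4.17917682e-05, -2.30048310e-03, -1.17979528e-03,  5.34586701e-04,
        1.43115943e-03,  2.24525941e-03]), 'effort': array([ 1.69452593e-03, -5.44376349e+01, -3.62370622e+01, -5.84400914e-05,
        2.98789484e-03,  6.15947719e-07]), 'tcp_pos': array([ 0.17023419, -0.52279215,  0.24478051]), 'eef_rot': array([-3.14056632e+00, -7.57145158e-05,  3.14753245e-01]), 'ft_force': array([-0.25787898, -0.95840524,  0.32859518]), 'ft_torque': array([-0.0279282 ,  0.00836209, -0.00617345]), 'grasp_force': 0.0, 'opening': 1.0019195852254714}
```

View pics/side0.png

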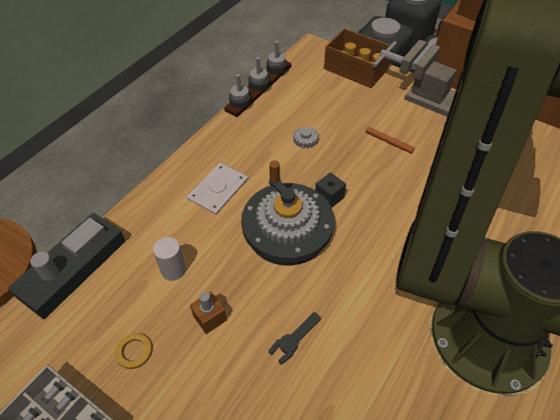

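View pics/top0.png

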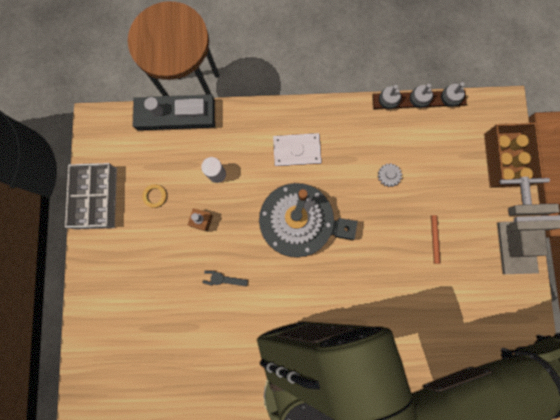

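The side view shows the knob at about (274,172), the hub at (288,196), the ear hole at (331,184) and the pin grip at (207,300). In the top view the knob is at about (303,195), the turntable centre at (297,219), the ear hole at (347,229) and the pin at (198,217). I'll zoom in to refine these.

```bash
cat > h.py <<'E'
import numpy as np,cv2
from plant import robot,cams
def ray(n,uv):
    m=cams.camera_model(n);R=cv2.Rodrigues(m['rvec'])[0]
    d=R.T@np.array([(uv[0]-m['cx'])/m['fx'],(uv[1]-m['cy'])/m['fy'],1]);return -R.T@m['tvec'],d/np.linalg.norm(d)
def plane(n,uv,z):
    o,d=ray(n,uv);return o+d*(z-o[2])/d[2]
def tri(us,ut):
    o1,d1=ray('side',us);o2,d2=ray('top',ut)
    s=np.linalg.lstsq(np.c_[d1,-d2],o2-o1,rcond=None)[0]
    a,b=o1+s[0]*d1,o2+s[1]*d2;return (a+b)/2,np.linalg.norm(a-b)
def pix(n,p):
    m=cams.camera_model(n);return cv2.projectPoints(np.array([p],float),m['rvec'],m['tvec'],np.array([[m['fx'],0,m['cx']],[0,m['fy'],m['cy']],[0,0,1]]),None)[0].ravel()
E
python3 - <<'E'
from h import *
t=cv2.imread('pics/top0.png');s=cv2.imread('pics/side0.png')
c=lambda im,x,y:cv2.resize(im[y:y+60,x:x+80],(400,300),interpolation=cv2.INTER_CUBIC)
cv2.imwrite('pics/z.png',np.vstack([np.hstack([c(s,250,150),c(s,170,275)]),np.hstack([c(t,280,180),c(t,160,190)])]))
for n,us,ut in(('knob',(274,172),(303,195)),('hole',(331,184),(347,229)),('pin',(207,300),(198,217))):print(n,tri(us,ut))
for n,u in(('side',(288,222)),('top',(297,219))):print('tt',plane(n,u,.055))
E
```

```text
knob (array([ 0.57534918, -0.00780959,  0.16774765]), np.float64(0.002941255969259813))
hole (array([ 0.4883701 , -0.13957593,  0.05264387]), np.float64(0.0033877461827619775))
pin (array([0.53444955, 0.30778586, 0.07565075]), np.float64(0.0006474189798474887))
tt [0.51374748 0.0259864  0.055     ]
tt [0.52158604 0.00973024 0.055     ]
```

View pics/z.png

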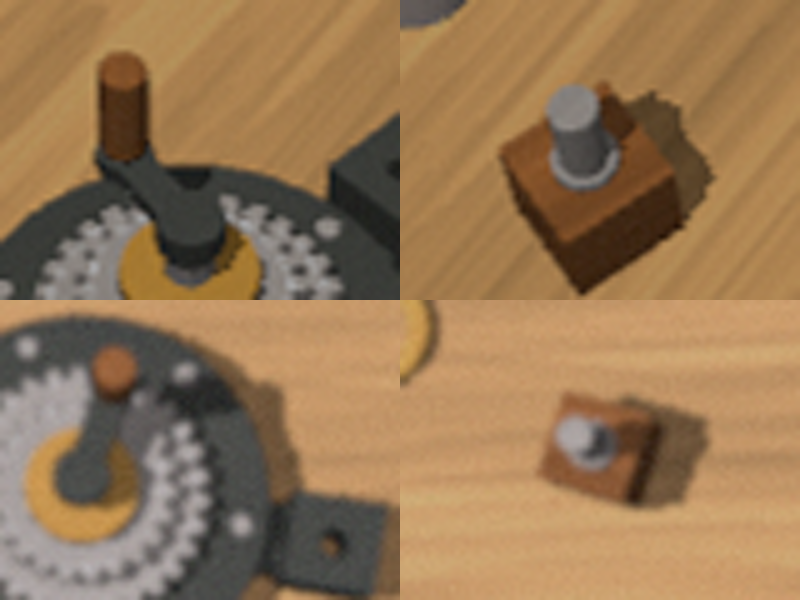

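The crop shows, in full-image pixels:

| Feature | Side | Top |
|---|---|---|
| Knob top | (274.2,163.2) | (302.2,193.2) |
| Hub top | (288,192) | (296.1,214.6) |
| Ear hole | – | (346.1,228.2) |
| Pin top | (204.5,296.2) | (195.2,216.6) |
| Ear hole, first side view | (331,184) | – |

Next I'll check these against the known heights and distances.

Run:
```python
from h import *
P={'knob':((274.2,163.2),(302.2,193.2),.202),'hub':((288,192),(296.1,214.6),.151),'hole':((330.7,183.7),(346.1,228.2),.060),'pin':((204.5,296.2),(195.2,216.6),.104)}
Q={}
for k,(a,b,z) in P.items():
    A,B=plane('side',a,z)[:2],plane('top',b,z)[:2];Q[k]=(A+B)/2;print(k,A.round(4),B.round(4),[x.round(4) for x in tri(a,b)])
print('hub-knob',np.linalg.norm(Q['knob']-Q['hub']),'hub-hole',np.linalg.norm(Q['hub']-Q['hole']))
# masks
def blob(n,lo,hi,roi):
    im=cv2.cvtColor(cams.get_image(n),cv2.COLOR_RGB2HSV);m=cv2.inRange(im,lo,hi);M=np.zeros_like(m);x,y,w,h=roi;M[y:y+h,x:x+w]=m[y:y+h,x:x+w]
    c=max(cv2.findContours(cv2.morphologyEx(M,cv2.MORPH_CLOSE,np.ones((3,3))),0,2)[0],key=cv2.contourArea);return c
for n,roi,z in(('top',(285,190,30,45),.112),('side',(265,185,45,40),.112)):
    c=blob(n,(12,150,120),(28,255,255),roi);h=cv2.convexHull(c);e=cv2.fitEllipse(h);print('collar',n,e,plane(n,e[0],.112))
for n,roi in(('top',(255,178,82,82)),('side',(236,178,104,90))):
    c=blob(n,(0,0,0),(179,140,75),roi);h=cv2.convexHull(c)
    p=np.array([plane(n,q[0],.055)[:2] for q in h],np.float32);print('tt',n,cv2.minEnclosingCircle(p),cv2.fitEllipse(p))
```

```text
knob [ 0.5741 -0.005 ] [ 0.5726 -0.0056] [array([ 0.5734, -0.0053,  0.2019]), np.float64(0.0016)]
hub [0.5235 0.0131] [0.5216 0.0126] [array([0.5224, 0.013 , 0.1513]), np.float64(0.0019)]
hole [ 0.4884 -0.1338] [ 0.4885 -0.1367] [array([ 0.4894, -0.137 ,  0.056 ]), np.float64(0.001)]
pin [0.5327 0.3134] [0.5316 0.3096] [array([0.5335, 0.3113, 0.0992]), np.float64(0.0027)]
hub-knob 0.05392527782170716 hub-hole 0.15194193253427254
collar top ((295.69244384765625, 216.99981689453125), (19.274269104003906, 20.29754066467285), 150.5208740234375) [0.52010235 0.01375253 0.112     ]
collar side ((287.5100402832031, 203.9434051513672), (21.58617401123047, 27.652978897094727), 89.98458862304688) [0.52157503 0.01736092 0.112     ]
tt top ((0.5161445140838623, 0.0030213703867048025), 0.11981350928544998) ((0.5192962288856506, 0.007051754742860794), (0.2171303629875183, 0.23190006613731384), 162.9268035888672)
tt side ((0.4950408339500427, -0.010472683236002922), 0.1550154685974121) ((0.5187391042709351, -0.007741272449493408), (0.23344561457633972, 0.3177235722541809), 8.678174018859863)
```

Everything agrees with the given sizes: axis (0.522, 0.0135), knob (0.573, -0.0055) at about -20°, radius 54 mm, hole about (0.4885, -0.137), pin about (0.532, 0.311). Now I'll move, squaring the yaw to 0 first and then heading for the knob.

Request:
send_rows([
  [[0, 0, -5, 0, 0, 0.105, 0], [0, 0, -5, 0, 0, 0.105, 0], [0, 0, -5, 0, 0, 0.105, 0], [25.2, -32.4, 0, 0, 0, 0, 0], [25.2, -32.4, 0, 0, 0, 0, 0], [25.2, -32.4, 0, 0, 0, 0, 0], [25.2, -32.4, 0, 0, 0, 0, 0], [25.2, -32.4, 0, 0, 0, 0, 0], [25.2, -32.4, 0, 0, 0, 0, 0], [25.2, -32.4, 0, 0, 0, 0, 0]],
], squeeze=30)

```text
time: 1.13
tcp_pos: [0.3475, -0.2944, 0.2605]
eef_rot: [3.141, -0.0, -0.001]
ft_force: [0.6, -0.7, 0.3]
opening: 1.001
grasp_force: 0.0
```

Request:
send_rows([
  [[25.2, -32.4, 0, 0, 0, 0, 0], [25.2, -32.4, 0, 0, 0, 0, 0], [25.2, -32.4, 0, 0, 0, 0, 0], [25.2, -32.4, 0, 0, 0, 0, 0], [25.2, -32.4, 0, 0, 0, 0, 0], [25.2, -32.4, 0, 0, 0, 0, 0], [25.2, -32.4, 0, 0, 0, 0, 0], [25.2, -32.4, 0, 0, 0, 0, 0], [0, 0, 0, 0, 0, 0, 0], [0, 0, 0, 0, 0, 0, 0]],
])

```text
time: 1.97
tcp_pos: [0.5489, -0.0355, 0.2596]
eef_rot: [-3.141, 0.001, 0.003]
ft_force: [-1.0, -0.7, -0.8]
opening: 1.002
grasp_force: 0.0
```

Request:
send_rows([
  [[24.2, -30, 0, 0, 0, 0, 0], [0, 0, 28, 0, 0, 0, 0], [0, 0, 28, 0, 0, 0, 0], [0, 0, 20, 0, 0, 0, 0], [0, 0, 9, 0, 0, 0, 0], [0, 0, 0, 0, 0, 0, 80], [0, 0, 0, 0, 0, 0, 130], [0, 0, 0, 0, 0, 0, 160], [0, 0, 0, 0, 0, 0, 190], [0, 0, 0, 0, 0, 0, 220]],
], squeeze=30)

```text
time: 2.8
tcp_pos: [0.5729, -0.0071, 0.1764]
eef_rot: [3.142, -0.002, -0.0]
ft_force: [0.8, 1.9, 1.1]
opening: 0.299
grasp_force: 1.1
```

Request:
send_rows([
  [[0, 0, 0, 0, 0, 0, 255], [0, 0, 0, 0, 0, 0, 255], [0, 0, 0, 0, 0, 0, 255], [0, 0, 0, 0, 0, 0, 255]],
])

```text
time: 3.13
tcp_pos: [0.573, -0.0071, 0.1763]
eef_rot: [3.141, -0.002, -0.0]
ft_force: [-0.6, -0.0, 6.5]
opening: 0.27
grasp_force: 30.9
```

```bash
python3 -c "
import numpy as np
for s in (10,12):
  a=-20
  while a>-381:
    t,u=np.radians([a,a-s]);print(a,round(55*(np.cos(u)-np.cos(t)),1),round(-55*(np.sin(u)-np.sin(t)),1),end=' | ');a-=s
  print()
"
```

```text
-20 -4.1 8.7 | -30 -5.5 7.9 | -40 -6.8 6.8 | -50 -7.9 5.5 | -60 -8.7 4.1 | -70 -9.3 2.5 | -80 -9.6 0.8 | -90 -9.6 -0.8 | -100 -9.3 -2.5 | -110 -8.7 -4.1 | -120 -7.9 -5.5 | -130 -6.8 -6.8 | -140 -5.5 -7.9 | -150 -4.1 -8.7 | -160 -2.5 -9.3 | -170 -0.8 -9.6 | -180 0.8 -9.6 | -190 2.5 -9.3 | -200 4.1 -8.7 | -210 5.5 -7.9 | -220 6.8 -6.8 | -230 7.9 -5.5 | -240 8.7 -4.1 | -250 9.3 -2.5 | -260 9.6 -0.8 | -270 9.6 0.8 | -280 9.3 2.5 | -290 8.7 4.1 | -300 7.9 5.5 | -310 6.8 6.8 | -320 5.5 7.9 | -330 4.1 8.7 | -340 2.5 9.3 | -350 0.8 9.6 | -360 -0.8 9.6 | -370 -2.5 9.3 | -380 -4.1 8.7 | 
-20 -5.0 10.3 | -32 -7.1 9.1 | -44 -8.8 7.4 | -56 -10.2 5.4 | -68 -11.1 3.2 | -80 -11.5 0.8 | -92 -11.4 -1.6 | -104 -10.8 -3.9 | -116 -9.8 -6.1 | -128 -8.3 -8.0 | -140 -6.4 -9.5 | -152 -4.3 -10.7 | -164 -2.0 -11.3 | -176 0.4 -11.5 | -188 2.8 -11.2 | -200 5.0 -10.3 | -212 7.1 -9.1 | -224 8.8 -7.4 | -236 10.2 -5.4 | -248 11.1 -3.2 | -260 11.5 -0.8 | -272 11.4 1.6 | -284 10.8 3.9 | -296 9.8 6.1 | -308 8.3 8.0 | -320 6.4 9.5 | -332 4.3 10.7 | -344 2.0 11.3 | -356 -0.4 11.5 | -368 -2.8 11.2 | -380 -5.0 10.3 |
```

Request:
send_rows([
  [[-4.1, 8.7, 0, 0, 0, 0, 255], [-5.5, 7.9, 0, 0, 0, 0, 255]],
])

```text
time: 3.3
tcp_pos: [0.5634, -0.0235, 0.1762]
eef_rot: [-3.141, -0.002, 0.001]
ft_force: [-1.7, 2.7, 7.2]
opening: 0.275
grasp_force: 31.2
```

Request:
send_rows([
  [[-6.8, 6.8, 0, 0, 0, 0, 255], [-7.9, 5.5, 0, 0, 0, 0, 255]],
])

```text
time: 3.47
tcp_pos: [0.5483, -0.0359, 0.1761]
eef_rot: [-3.141, -0.001, -0.0]
ft_force: [-1.7, 5.1, 6.9]
opening: 0.271
grasp_force: 31.3
```

Request:
send_rows([
  [[-8.7, 4.1, 0, 0, 0, 0, 255], [0, 0, 0, 0, 0, 0, 255]],
])

```text
time: 3.63
tcp_pos: [0.5388, -0.0399, 0.1762]
eef_rot: [-3.14, -0.001, -0.001]
ft_force: [-2.8, 6.1, 5.1]
opening: 0.274
grasp_force: 31.3
```

Request:
send_rows([
  [[-7.2, 1.0, 0, 0, 0, 0, 255], [-9.6, 0.8, 0, 0, 0, 0, 255]],
])

```text
time: 3.8
tcp_pos: [0.5233, -0.0416, 0.1762]
eef_rot: [-3.141, -0.002, 0.0]
ft_force: [1.0, 3.2, 6.7]
opening: 0.274
grasp_force: 31.3
```

Request:
send_rows([
  [[-9.6, -0.8, 0, 0, 0, 0, 255], [-9.3, -2.5, 0, 0, 0, 0, 255]],
])

```text
time: 3.97
tcp_pos: [0.5048, -0.0388, 0.1764]
eef_rot: [3.141, -0.005, -0.0]
ft_force: [10.3, -0.6, 1.1]
opening: 0.275
grasp_force: 30.6
```

Request:
send_rows([
  [[-8.7, -4.1, 0, 0, 0, 0, 255], [0, 0, 0, 0, 0, 0, 255]],
])

```text
time: 4.13
tcp_pos: [0.4953, -0.0345, 0.1764]
eef_rot: [3.141, -0.003, -0.0]
ft_force: [1.4, -1.7, 3.6]
opening: 0.272
grasp_force: 30.9
```

Request:
send_rows([
  [[-7.9, -5.5, 0, 0, 0, 0, 255]],
])

```text
time: 4.22
tcp_pos: [0.4887, -0.03, 0.1764]
eef_rot: [3.14, -0.004, -0.001]
ft_force: [7.9, -8.2, 3.5]
opening: 0.27
grasp_force: 31.1
```

Request:
send_rows([
  [[-6.8, -6.8, 0, 0, 0, 0, 255]],
])

```text
time: 4.3
tcp_pos: [0.4813, -0.0232, 0.1763]
eef_rot: [3.139, -0.004, -0.001]
ft_force: [4.4, -10.0, 4.4]
opening: 0.272
grasp_force: 31.2
```

Request:
send_rows([
  [[-5.5, -7.9, 0, 0, 0, 0, 255]],
])

```text
time: 4.38
tcp_pos: [0.4754, -0.0154, 0.1763]
eef_rot: [3.139, -0.003, -0.001]
ft_force: [0.9, -12.0, 6.9]
opening: 0.273
grasp_force: 31.4
```

The drag began between about -89° (1 N) and -108° (10 N), so I take the slack to end at about -98°. The end target is therefore knob angle -98° - 720°, plus about 1° for lean. I'll continue on a slightly corrected circle.

Request:
send_rows([
  [[-5.1, -8.6, 0, 0, 0, 0, 255], [-2.5, -9.3, 0, 0, 0, 0, 255], [-0.8, -9.6, 0, 0, 0, 0, 255]],
])

```text
time: 4.63
tcp_pos: [0.4667, 0.0125, 0.1762]
eef_rot: [3.139, -0.002, -0.0]
ft_force: [-3.2, -11.5, 7.8]
opening: 0.268
grasp_force: 31.4
```

Request:
send_rows([
  [[0.8, -9.6, 0, 0, 0, 0, 255], [2.5, -9.3, 0, 0, 0, 0, 255], [4.1, -8.7, 0, 0, 0, 0, 255]],
])

```text
time: 4.88
tcp_pos: [0.4736, 0.0406, 0.1762]
eef_rot: [3.14, 0.001, -0.0]
ft_force: [-9.3, -7.1, 13.6]
opening: 0.272
grasp_force: 31.8
```

Request:
send_rows([
  [[5.5, -7.9, 0, 0, 0, 0, 255], [6.8, -6.8, 0, 0, 0, 0, 255], [7.9, -5.5, 0, 0, 0, 0, 255]],
])

```text
time: 5.13
tcp_pos: [0.4937, 0.0615, 0.1762]
eef_rot: [3.141, 0.001, 0.0]
ft_force: [-11.5, -1.8, 14.2]
opening: 0.275
grasp_force: 32.0
```

Request:
send_rows([
  [[8.6, -4.3, 0, 0, 0, 0, 255], [9.3, -2.5, 0, 0, 0, 0, 255], [9.6, -0.8, 0, 0, 0, 0, 255]],
])

```text
time: 5.38
tcp_pos: [0.5215, 0.0695, 0.1762]
eef_rot: [-3.141, 0.001, 0.0]
ft_force: [-9.8, 3.0, 12.7]
opening: 0.271
grasp_force: 31.8
```

Request:
send_rows([
  [[9.6, 0.8, 0, 0, 0, 0, 255], [9.3, 2.5, 0, 0, 0, 0, 255], [8.7, 4.1, 0, 0, 0, 0, 255]],
])

```text
time: 5.63
tcp_pos: [0.5494, 0.0623, 0.1762]
eef_rot: [-3.14, 0.0, 0.001]
ft_force: [-8.8, 6.4, 9.6]
opening: 0.273
grasp_force: 31.7
```

Request:
send_rows([
  [[7.9, 5.5, 0, 0, 0, 0, 255], [6.8, 6.8, 0, 0, 0, 0, 255], [5.5, 7.9, 0, 0, 0, 0, 255]],
])

```text
time: 5.88
tcp_pos: [0.5699, 0.0422, 0.1762]
eef_rot: [-3.14, -0.001, 0.001]
ft_force: [-5.3, 9.3, 8.9]
opening: 0.273
grasp_force: 31.5
```

```bash
python3 -c "
from plant import robot;s=robot.sense();print(s['tcp_pos'],s['ft_force'],s['ft_torque'])"
```

```text
[0.56987437 0.04222649 0.17622457] [-5.29117371  9.27872914  8.91837645] [1.61436365 0.86693057 0.00903396]
```

Request:
send_rows([
  [[4.1, 8.6, 0, 0, 0, 0, 255], [2.5, 9.2, 0, 0, 0, 0, 255], [0.8, 9.5, 0, 0, 0, 0, 255]],
])

```text
time: 6.13
tcp_pos: [0.5775, 0.0148, 0.1763]
eef_rot: [-3.139, -0.002, 0.001]
ft_force: [0.4, 10.4, 6.9]
opening: 0.274
grasp_force: 31.4
```

Request:
send_rows([
  [[-0.8, 9.5, 0, 0, 0, 0, 255], [-2.5, 9.2, 0, 0, 0, 0, 255], [-4.1, 8.6, 0, 0, 0, 0, 255]],
])

```text
time: 6.38
tcp_pos: [0.5705, -0.0128, 0.1763]
eef_rot: [-3.14, -0.003, 0.0]
ft_force: [5.0, 9.5, 4.4]
opening: 0.272
grasp_force: 31.2
```

Request:
send_rows([
  [[-5.5, 7.9, 0, 0, 0, 0, 255], [-6.8, 6.8, 0, 0, 0, 0, 255], [-7.9, 5.5, 0, 0, 0, 0, 255]],
])

```text
time: 6.63
tcp_pos: [0.5504, -0.0335, 0.1764]
eef_rot: [-3.141, -0.005, -0.0]
ft_force: [9.8, 5.0, 2.1]
opening: 0.272
grasp_force: 31.1
```

Request:
send_rows([
  [[-8.7, 4.1, 0, 0, 0, 0, 255], [-9.3, 2.5, 0, 0, 0, 0, 255], [-9.7, 0.8, 0, 0, 0, 0, 255], [-9.7, -0.8, 0, 0, 0, 0, 255], [-9.4, -2.5, 0, 0, 0, 0, 255]],
])

```text
time: 7.05
tcp_pos: [0.5035, -0.0383, 0.1764]
eef_rot: [3.141, -0.005, -0.001]
ft_force: [10.7, -1.8, 1.6]
opening: 0.275
grasp_force: 30.9
```

Request:
send_rows([
  [[-8.8, -4.1, 0, 0, 0, 0, 255], [-7.9, -5.5, 0, 0, 0, 0, 255], [-6.8, -6.8, 0, 0, 0, 0, 255], [-5.5, -7.9, 0, 0, 0, 0, 255], [-4.1, -8.7, 0, 0, 0, 0, 255]],
])

```text
time: 7.47
tcp_pos: [0.47, -0.0056, 0.1763]
eef_rot: [3.139, -0.003, -0.001]
ft_force: [5.2, -10.1, 4.3]
opening: 0.272
grasp_force: 31.2
```

Request:
send_rows([
  [[-2.5, -9.3, 0, 0, 0, 0, 255], [-0.8, -9.6, 0, 0, 0, 0, 255], [0.8, -9.6, 0, 0, 0, 0, 255], [2.5, -9.3, 0, 0, 0, 0, 255], [4.1, -8.7, 0, 0, 0, 0, 255]],
])

```text
time: 7.88
tcp_pos: [0.4735, 0.0412, 0.1762]
eef_rot: [3.14, -0.001, -0.0]
ft_force: [-5.0, -9.4, 8.4]
opening: 0.269
grasp_force: 31.6
```

Request:
send_rows([
  [[5.5, -7.9, 0, 0, 0, 0, 255], [6.8, -6.8, 0, 0, 0, 0, 255], [7.9, -5.5, 0, 0, 0, 0, 255], [8.7, -4.1, 0, 0, 0, 0, 255], [9.3, -2.5, 0, 0, 0, 0, 255]],
])

```text
time: 8.3
tcp_pos: [0.5115, 0.0687, 0.1761]
eef_rot: [3.141, 0.001, 0.0]
ft_force: [-10.2, -2.2, 11.9]
opening: 0.27
grasp_force: 31.9
```

Request:
send_rows([
  [[9.6, -0.8, 0, 0, 0, 0, 255], [9.6, 0.8, 0, 0, 0, 0, 255], [9.3, 2.5, 0, 0, 0, 0, 255], [8.7, 4.1, 0, 0, 0, 0, 255], [7.9, 5.5, 0, 0, 0, 0, 255]],
])

```text
time: 8.72
tcp_pos: [0.5569, 0.0573, 0.1762]
eef_rot: [-3.14, 0.0, 0.001]
ft_force: [-8.0, 6.1, 10.3]
opening: 0.271
grasp_force: 31.7
```

Request:
send_rows([
  [[6.8, 6.8, 0, 0, 0, 0, 255], [5.5, 7.9, 0, 0, 0, 0, 255], [4.1, 8.7, 0, 0, 0, 0, 255], [2.5, 9.3, 0, 0, 0, 0, 255], [0.8, 9.6, 0, 0, 0, 0, 255]],
])

```text
time: 9.13
tcp_pos: [0.5773, 0.0151, 0.1763]
eef_rot: [-3.139, -0.002, 0.001]
ft_force: [3.1, 10.2, 4.8]
opening: 0.273
grasp_force: 31.3
```

Request:
send_rows([
  [[-0.8, 9.6, 0, 0, 0, 0, 255], [-2.5, 9.3, 0, 0, 0, 0, 255], [-4.1, 8.7, 0, 0, 0, 0, 255], [-5.5, 7.9, 0, 0, 0, 0, 255], [-6.8, 6.8, 0, 0, 0, 0, 255]],
])

```text
time: 9.55
tcp_pos: [0.558, -0.0279, 0.1764]
eef_rot: [-3.141, -0.005, 0.0]
ft_force: [8.8, 6.3, 3.2]
opening: 0.272
grasp_force: 31.1
```

Request:
send_rows([
  [[-7.9, 5.5, 0, 0, 0, 0, 255], [-8.7, 4.1, 0, 0, 0, 0, 255]],
])

```text
time: 9.72
tcp_pos: [0.5414, -0.0379, 0.1764]
eef_rot: [-3.141, -0.005, -0.0]
ft_force: [10.0, 4.0, 2.7]
opening: 0.279
grasp_force: 31.0
```

Request:
send_rows([
  [[-9.3, 2.5, 0, 0, 0, 0, 255], [-9.6, 0.8, 0, 0, 0, 0, 255], [-9.6, -0.8, 0, 0, 0, 0, 255], [0, 0, 0, 0, 0, 0, 255], [0, 0, 0, 0, 0, 0, 255]],
])

```text
time: 10.13
tcp_pos: [0.5121, -0.0404, 0.1762]
eef_rot: [3.141, -0.002, -0.0]
ft_force: [0.9, -1.3, 7.7]
opening: 0.271
grasp_force: 31.3
```

Request:
send_rows([
  [[0, 0, 0, 0, 0, 0, 170], [0, 0, 0, 0, 0, 0, 120], [0, 0, 0, 0, 0, 0, 60], [0, 0, 0, 0, 0, 0, 0], [0, 0, 0, 0, 0, 0, 0], [0, 0, 0, 0, 0, 0, 0]],
])

```text
time: 10.63
tcp_pos: [0.5116, -0.0403, 0.1751]
eef_rot: [-3.142, 0.0, -0.0]
ft_force: [-0.1, 0.6, -0.6]
opening: 0.995
grasp_force: 0.0
```

Two turns are done: the crank stopped at -100.3°, with drag throughout and shaft force of about 11 N. Next I'll lift off and go over the pin.

Request:
send_rows([
  [[0, 0, -32, 0, 0, 0, 0], [0, 0, -33, 0, 0, 0, 0], [2, -20, -10, 0, 0, 0, 0], [2.5, -40, 0, 0, 0, 0, 0], [2.5, -40, 0, 0, 0, 0, 0], [2.5, -40, 0, 0, 0, 0, 0], [2.5, -40, 0, 0, 0, 0, 0], [2.5, -40, 0, 0, 0, 0, 0], [2.5, -40, 0, 0, 0, 0, 0], [2.5, -40, 0, 0, 0, 0, 0]],
])

```text
time: 11.47
tcp_pos: [0.5309, 0.2617, 0.2503]
eef_rot: [3.142, 0.0, -0.0]
ft_force: [0.5, -1.0, 0.1]
opening: 1.001
grasp_force: 0.0
```

Request:
send_rows([
  [[1, -31, 0, 0, 0, 0, 0], [0, -20, 0, 0, 0, 0, 0], [0, 0, 0, 0, 0, 0, 0], [0, 0, 0, 0, 0, 0, 0]],
])

```text
time: 11.8
tcp_pos: [0.5319, 0.3114, 0.2497]
eef_rot: [3.141, 0.001, 0.001]
ft_force: [-0.0, 0.4, -0.2]
opening: 1.002
grasp_force: 0.0
```

Run:
```python
from h import *
t=cams.get_image('top')[:,:,::-1];s=cams.get_image('side')[:,:,::-1]
cv2.imwrite('pics/t1.png',t);cv2.imwrite('pics/s1.png',s)
print(robot.sense()['tcp_pos'],pix('top',[.5,-.137,.06]),pix('side',[.488,-.137,.06]))
c=lambda im,x,y:cv2.resize(im[y:y+60,x:x+80],(400,300),interpolation=cv2.INTER_CUBIC)
cv2.imwrite('pics/z1.png',np.vstack([np.hstack([c(s,260,160),c(s,290,155)]),np.hstack([c(t,270,185),c(t,310,200)])]))
```

```text
[0.53232171 0.3100147  0.25016037] [345.99284843 224.40283865] [331.47951091 182.97822081]
```

View pics/z1.png

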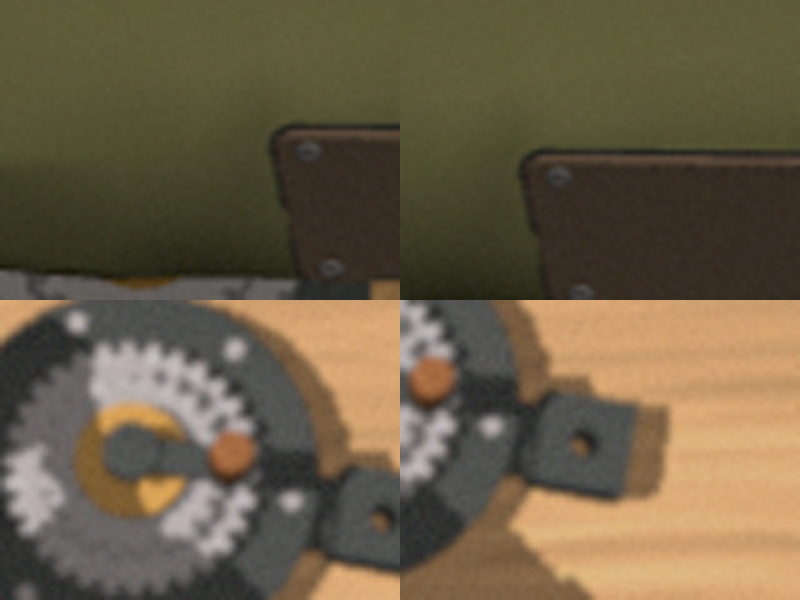

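The crop shows the knob top at top-view pixel (316.0,215.4) and the hole at (346.2,228.1). I know the knob's true position from the arm, so I can use it to check the camera bias.

Run:
```python
from h import *
print(plane('top',(316.0,215.4),.202),'true .5118 -.0404')
print(plane('top',(302.2,193.2),.202),'true .5731 -.0071?')
H=plane('top',(346.2,228.1),.06);print(H,np.linalg.norm(H[:2]-[.5218,.0137]))
print('side knob',plane('side',(274.2,163.2),.202),'pin top',plane('top',(195.2,216.6),.104),plane('side',(204.5,296.2),.104))
```

```text
[ 0.51054267 -0.04066635  0.202     ] true .5118 -.0404
[ 0.57262256 -0.00562354  0.202     ] true .5731 -.0071?
[ 0.48881611 -0.1370522   0.06      ] 0.15431838278811855
side knob [ 0.57407448 -0.0049773   0.202     ] pin top [0.53155684 0.30955254 0.104     ] [0.53271621 0.31343952 0.104     ]
```

Request:
send_rows([
  [[0, 0, 35, 0, 0, 0, 0], [0, 0, 35, 0, 0, 0, 0], [0, 0, 35, 0, 0, 0, 0], [0, 0, 30, 0, 0, 0, 0], [0, 0, 25, 0, 0, 0, 0], [0, 0, 10, 0, 0, 0, 0], [0, 0, 0, 0, 0, 0, 60], [0, 0, 0, 0, 0, 0, 110], [0, 0, 0, 0, 0, 0, 140]],
], squeeze=25)

```text
time: 12.65
tcp_pos: [0.5332, 0.3107, 0.0824]
eef_rot: [-3.14, -0.003, -0.001]
ft_force: [0.5, -0.7, 0.5]
opening: 0.605
grasp_force: 0.0
```

Request:
send_rows([
  [[0, 0, 3, 0, 0, 0, 160], [0, 0, 0, 0, 0, 0, 180], [0, 0, 0, 0, 0, 0, 200], [0, 0, 0, 0, 0, 0, 220], [0, 0, 0, 0, 0, 0, 240], [0, 0, 0, 0, 0, 0, 255], [0, 0, 0, 0, 0, 0, 255], [0, 0, 0, 0, 0, 0, 255]],
], squeeze=40)

```text
time: 13.32
tcp_pos: [0.5326, 0.3111, 0.0782]
eef_rot: [-3.141, -0.001, 0.0]
ft_force: [-1.1, 1.4, 6.0]
opening: 0.249
grasp_force: 39.2
```

Request:
send_rows([
  [[0, 0, -5, 0, 0, 0, 255], [0, 0, -20, 0, 0, 0, 255], [0, 0, -30, 0, 0, 0, 255], [0, 0, -25, 0, 0, 0, 255], [0, 0, 0, 0, 0, 0, 255], [0, 0, 0, 0, 0, 0, 255]],
])

```text
time: 13.82
tcp_pos: [0.5325, 0.3107, 0.1584]
eef_rot: [-3.141, -0.002, -0.0]
ft_force: [-0.2, -0.5, -2.0]
opening: 0.241
grasp_force: 40.6
```

Request:
send_rows([
  [[0, 0, -35, 0, 0, 0, 255], [0, 0, -35, 0, 0, 0, 255], [0, 10, -30, 0, 0, 0, 255], [0, 30, -27, 0, 0, 0, 255], [-3.6, 38, 0, 0, 0, 0, 255], [-3.6, 38, 0, 0, 0, 0, 255], [-3.6, 38, 0, 0, 0, 0, 255], [-3.6, 38, 0, 0, 0, 0, 255], [-3.6, 38, 0, 0, 0, 0, 255], [-3.6, 38, 0, 0, 0, 0, 255]],
])

```text
time: 14.65
tcp_pos: [0.5096, 0.0409, 0.2828]
eef_rot: [3.141, 0.003, -0.0]
ft_force: [-0.3, -0.1, -1.4]
opening: 0.249
grasp_force: 40.6
```

Request:
send_rows([
  [[-3.6, 38, 0, 0, 0, 0, 255], [-3.6, 38, 0, 0, 0, 0, 255], [-3.6, 38, 0, 0, 0, 0, 255], [-3.6, 38, 0, 0, 0, 0, 255], [-3.5, 20, 0, 0, 0, 0, 255], [-3.5, 8, 0, 0, 0, 0, 255], [0, 0, 0, 0, 0, 0, 255]],
])

```text
time: 15.23
tcp_pos: [0.4883, -0.1385, 0.283]
eef_rot: [-3.141, 0.002, -0.003]
ft_force: [-0.7, 0.5, -2.7]
opening: 0.244
grasp_force: 40.5
```

Request:
send_rows([
  [[1, -1, 35, 0, 0, 0, 255], [0, 0, 35, 0, 0, 0, 255], [0, 0, 35, 0, 0, 0, 255], [0, 0, 25, 0, 0, 0, 255], [0, 0, 12, 0, 0, 0, 255], [0, 0, 0, 0, 0, 0, 255], [0, 0, 0, 0, 0, 0, 255]],
])

```text
time: 15.82
tcp_pos: [0.4902, -0.1352, 0.142]
eef_rot: [-3.141, 0.001, 0.001]
ft_force: [0.2, 0.0, -1.3]
opening: 0.246
grasp_force: 40.6
```

Run:
```python
from h import *
t=cams.get_image('top')[:,:,::-1];s=cams.get_image('side')[:,:,::-1]
print(robot.sense()['tcp_pos'])
c=lambda im,x,y:cv2.resize(im[y:y+75,x:x+50],(400,600),interpolation=cv2.INTER_CUBIC)
cv2.imwrite('pics/z2.png',np.hstack([c(s,306,130),c(t,320,190)]))
```

```text
[ 0.49077539 -0.13581778  0.14337581]
```

View pics/z2.png

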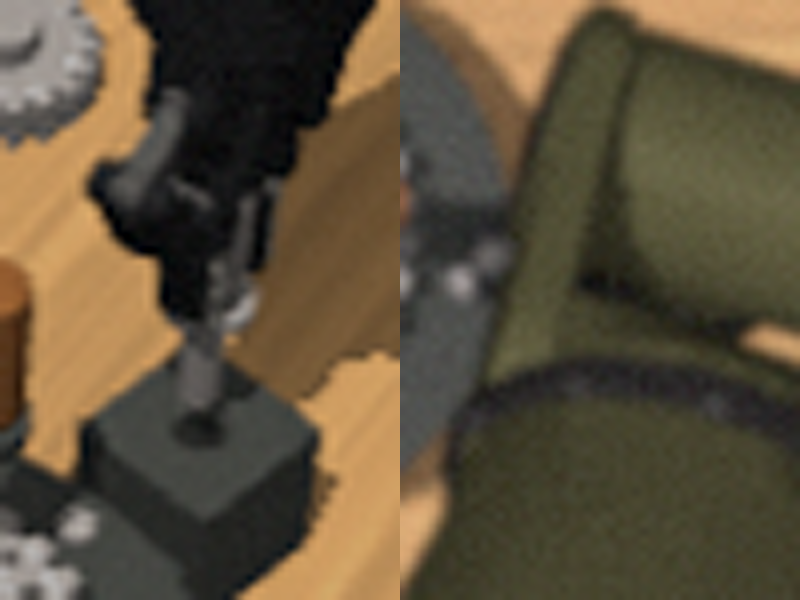

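Run:
```python
from h import *
z=lambda p:((pix('side',p)-[306,130])+.5)*8-.5
T=robot.sense()['tcp_pos'];print(T)
print('hole@',z([.4895,-.1375,.06]),z([.4888,-.1355,.06]))
for h in(.0,.005,.04,.045):print(h,z([T[0],T[1],T[2]-.068+h]))
print('x+1mm',z([T[0]+.001,T[1],.08])-z([T[0],T[1],.08]),'y+1mm',z([T[0],T[1]+.001,.08])-z([T[0],T[1],.08]))
for o,n in(((198-.5)/8+306,(428+.5)/8+129.5),):print(plane('side',(o,n),.06))
```

```text
[ 0.49077539 -0.13581778  0.14337581]
hole@ [204.11679172 424.34909602] [202.80349291 429.20772443]
0.0 [201.68003135 394.79098433]
0.005 [202.88399363 384.53046176]
0.04 [211.52309038 310.90552482]
0.045 [212.78829603 300.12306809]
x+1mm [-2.70825572 -1.33486791] y+1mm [-1.61368081  1.97203836]
[ 0.48954071 -0.13561266  0.06      ]
```

The side crop shows the shank centred on the hole: foot at about (197,412) and hole at about (198,428) in the zoom. I'll nudge to the combined hole estimate (0.489, -0.137), then lower gently.

Request:
send_rows([
  [[-1.8, 1.2, 4, 0, 0, 0, 255], [0, 0, 4, 0, 0, 0, 255], [0, 0, 3, 0, 0, 0, 255], [0, 0, 0, 0, 0, 0, 255]],
])

```text
time: 16.25
tcp_pos: [0.4881, -0.1375, 0.1308]
eef_rot: [-3.141, 0.001, -0.0]
ft_force: [0.2, -0.3, -1.9]
opening: 0.245
grasp_force: 40.6
```

Request:
send_rows([
  [[0, 0, 2, 0, 0, 0, 255], [0, 0, 1.5, 0, 0, 0, 255], [0, 0, 0, 0, 0, 0, 255]],
])

```text
time: 16.5
tcp_pos: [0.4883, -0.1375, 0.1275]
eef_rot: [-3.141, 0.0, -0.0]
ft_force: [-0.1, 0.5, -2.7]
opening: 0.245
grasp_force: 40.6
```

Request:
send_rows([
  [[0, 0, 1, 0, 0, 0, 255], [0, 0, 0, 0, 0, 0, 255]],
])

```text
time: 16.67
tcp_pos: [0.4883, -0.1375, 0.1267]
eef_rot: [-3.142, 0.0, -0.0]
ft_force: [-0.9, -1.2, -2.5]
opening: 0.245
grasp_force: 40.6
```

Request:
send_rows([
  [[0, 0, 1, 0, 0, 0, 255], [0, 0, 0, 0, 0, 0, 255]],
])

```text
time: 16.83
tcp_pos: [0.4883, -0.1375, 0.1257]
eef_rot: [-3.142, 0.0, -0.0]
ft_force: [0.7, 0.4, -1.8]
opening: 0.246
grasp_force: 40.6
```

Request:
send_rows([
  [[0.3, 0, 1.5, 0, 0, 0, 255], [0, 0, 1.5, 0, 0, 0, 255]],
])

```text
time: 17.0
tcp_pos: [0.4888, -0.1375, 0.1227]
eef_rot: [3.142, -0.0, -0.0]
ft_force: [0.4, 0.5, -1.5]
opening: 0.246
grasp_force: 40.6
```

Request:
send_rows([
  [[0, 0, 1.5, 0, 0, 0, 255], [0, 0, 0, 0, 0, 0, 255]],
])

```text
time: 17.17
tcp_pos: [0.4885, -0.1375, 0.1209]
eef_rot: [-3.141, 0.0, -0.0]
ft_force: [-0.3, 0.1, -1.3]
opening: 0.248
grasp_force: 40.6
```

Request:
send_rows([
  [[0, 0, 1.5, 0, 0, 0, 255], [0, 0, 0, 0, 0, 0, 255]],
])

```text
time: 17.33
tcp_pos: [0.4886, -0.1375, 0.1195]
eef_rot: [-3.142, 0.0, -0.0]
ft_force: [0.1, 0.3, -2.0]
opening: 0.245
grasp_force: 40.6
```

Request:
send_rows([
  [[0, 0, 2, 0, 0, 0, 255], [0, 0, 2, 0, 0, 0, 255], [0, 0, 2, 0, 0, 0, 255]],
])

```text
time: 17.58
tcp_pos: [0.4887, -0.1375, 0.1136]
eef_rot: [3.142, -0.0, -0.0]
ft_force: [-1.1, 0.3, -1.6]
opening: 0.243
grasp_force: 40.6
```

Request:
send_rows([
  [[0, 0, 2, 0, 0, 0, 255], [0, 0, 2, 0, 0, 0, 255], [0, 0, 2, 0, 0, 0, 255]],
])

```text
time: 17.83
tcp_pos: [0.4887, -0.1375, 0.1075]
eef_rot: [-3.142, 0.0, -0.0]
ft_force: [-0.3, -0.6, -1.4]
opening: 0.249
grasp_force: 40.6
```

Request:
send_rows([
  [[0, 0, 2, 0, 0, 0, 255], [0, 0, 2, 0, 0, 0, 255], [0, 0, 2, 0, 0, 0, 255]],
])

```text
time: 18.08
tcp_pos: [0.4886, -0.1375, 0.1016]
eef_rot: [-3.142, 0.0, -0.0]
ft_force: [0.1, -0.4, -2.2]
opening: 0.243
grasp_force: 40.6
```

Request:
send_rows([
  [[0, 0, 2.5, 0, 0, 0, 255], [0, 0, 2.5, 0, 0, 0, 255], [0, 0, 2.5, 0, 0, 0, 255], [0, 0, 2.5, 0, 0, 0, 255]],
])

```text
time: 18.42
tcp_pos: [0.4887, -0.1375, 0.0915]
eef_rot: [3.142, 0.0, -0.0]
ft_force: [-0.3, 0.0, -1.8]
opening: 0.244
grasp_force: 40.6
```

Request:
send_rows([
  [[0, 0, 2, 0, 0, 0, 255], [0, 0, 2, 0, 0, 0, 255], [0, 0, 1.5, 0, 0, 0, 255], [0, 0, 0, 0, 0, 0, 255]],
])

```text
time: 18.75
tcp_pos: [0.4886, -0.1375, 0.0859]
eef_rot: [-3.141, 0.0, -0.0]
ft_force: [-0.1, 0.1, -1.5]
opening: 0.242
grasp_force: 40.6
```

Request:
send_rows([
  [[0, 0, 0.7, 0, 0, 0, 255], [0, 0, 0.5, 0, 0, 0, 255], [0, 0, 0, 0, 0, 0, 255]],
])

```text
time: 19.0
tcp_pos: [0.4887, -0.1375, 0.0851]
eef_rot: [3.142, -0.0, -0.0]
ft_force: [0.2, -0.2, -1.2]
opening: 0.246
grasp_force: 40.6
```

Request:
send_rows([
  [[0, 0, 0.6, 0, 0, 0, 255], [0, 0, 0, 0, 0, 0, 255]],
])

```text
time: 19.17
tcp_pos: [0.4886, -0.1375, 0.0845]
eef_rot: [-3.142, 0.0, -0.0]
ft_force: [0.2, -0.8, -2.4]
opening: 0.252
grasp_force: 40.6
```

Request:
send_rows([
  [[0, 0, 0.6, 0, 0, 0, 255], [0, 0, 0, 0, 0, 0, 255]],
])

```text
time: 19.33
tcp_pos: [0.4886, -0.1375, 0.0838]
eef_rot: [-3.142, 0.0, -0.0]
ft_force: [-0.8, 0.2, -1.8]
opening: 0.243
grasp_force: 40.6
```

Request:
send_rows([
  [[0, 0, 0.5, 0, 0, 0, 255], [0, 0, 0, 0, 0, 0, 255]],
])

```text
time: 19.5
tcp_pos: [0.4886, -0.1375, 0.0833]
eef_rot: [-3.142, 0.0, -0.0]
ft_force: [-0.5, 0.4, -1.8]
opening: 0.247
grasp_force: 40.6
```

Request:
send_rows([
  [[0, 0, 0.5, 0, 0, 0, 255], [0, 0, 0, 0, 0, 0, 255]],
])

```text
time: 19.67
tcp_pos: [0.4887, -0.1375, 0.0832]
eef_rot: [3.142, -0.0, -0.0]
ft_force: [-1.7, 0.7, 3.2]
opening: 0.245
grasp_force: 41.3
```

Request:
send_rows([
  [[0, 0, 0.4, 0, 0, 0, 255], [0, 0, 0, 0, 0, 0, 255]],
])

```text
time: 19.83
tcp_pos: [0.4887, -0.1375, 0.0832]
eef_rot: [3.141, -0.0, -0.0]
ft_force: [-4.6, 2.9, 8.8]
opening: 0.246
grasp_force: 41.8
```

The flange has landed (8.8 N, gentle). Now I'll release and lift away.

Request:
send_rows([
  [[0, 0, -0.5, 0, 0, 0, 255], [0, 0, 0, 0, 0, 0, 150], [0, 0, 0, 0, 0, 0, 120], [0, 0, 0, 0, 0, 0, 90], [0, 0, 0, 0, 0, 0, 90], [0, 0, 0, 0, 0, 0, 90]],
])

```text
time: 20.33
tcp_pos: [0.4887, -0.1375, 0.0829]
eef_rot: [-3.142, 0.0, -0.0]
ft_force: [0.3, 0.1, -0.6]
opening: 0.643
grasp_force: 0.0
```

Request:
send_rows([
  [[0, 0, -5, 0, 0, 0, 90], [0, 0, -20, 0, 0, 0, 90], [0, 0, -35, 0, 0, 0, 90], [0, 0, -35, 0, 0, 0, 90], [0, 0, -35, 0, 0, 0, 90], [-35, 15, -10, 0, 0, 0, 90], [-35, 15, 0, 0, 0, 0, 90], [-35, 15, 0, 0, 0, 0, 90], [0, 40, 0, 0, 0, 0, 90], [0, 40, 0, 0, 0, 0, 90]],
])

```text
time: 21.17
tcp_pos: [0.3822, -0.263, 0.2243]
eef_rot: [3.14, -0.002, 0.001]
ft_force: [2.1, 0.2, 1.0]
opening: 0.649
grasp_force: 0.0
```

Request:
send_rows([
  [[0, 40, 0, 0, 0, 0, 90], [0, 40, 0, 0, 0, 0, 90], [0, 40, 0, 0, 0, 0, 90], [0, 0, 0, 0, 0, 0, 90], [0, 0, 0, 0, 0, 0, 90]],
])

```text
time: 21.58
tcp_pos: [0.383, -0.3838, 0.2225]
eef_rot: [-3.141, 0.001, -0.003]
ft_force: [-0.4, 1.0, 0.0]
opening: 0.649
grasp_force: 0.0
```

Run:
```python
from h import *
t=cams.get_image('top')[:,:,::-1];s=cams.get_image('side')[:,:,::-1]
c=lambda im,x,y:cv2.resize(im[y:y+75,x:x+50],(400,600),interpolation=cv2.INTER_CUBIC)
cv2.imwrite('pics/z3.png',np.hstack([c(s,306,130),c(t,320,190)]))
z=lambda n,p,o:((pix(n,p)-o)+.5)*8-.5
for h in(.065,.109):print(z('side',[.4887,-.1375,h],[306,130]),z('top',[.4887,-.1375,h],[320,190])+[400,0])
```

```text
[207.46439404 415.34198188] [615.85790879 307.11369447]
[218.40674424 324.00709588] [629.99502863 293.78711486]
```

View pics/z3.png

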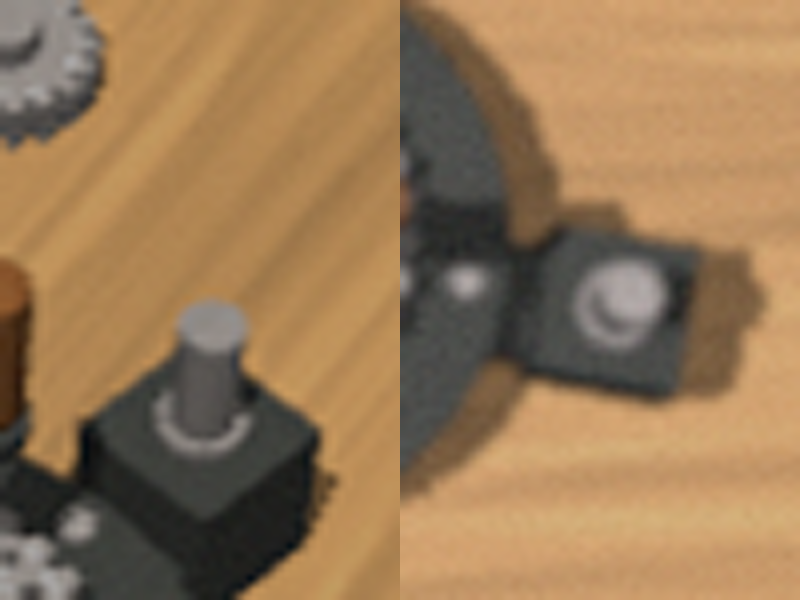

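The pin stands upright with its flange flat on the ear: the top is at about (213,327) in the side zoom and (633,292) in the top zoom, as predicted. Handing in.

```bash
python3 -c "
from plant import robot;print(robot.close_job())"
```

```text
the job is handed in; nothing more can be done
None
```

I turned the crank two full turns from where the drag began (felt to within about 10°), seated the pin fully home in the ear's hole, released it and handed the job in at about 22 s; no verdict was returned.

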